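# Hang the drop-bottom bin on its cleat and dump it into the tray

## Task

The small steel drop-bottom bin on the right of the bench holds three motor end caps. Lift it by its top handle and hang it upright on the cleat of the dump station, rear strip hooked behind the cleat, in the middle and squarely over the tray, and let go with its floor still latched; then push the thumb latch on its front so that the floor swings open and all three end caps drop into the tray. Leave the empty bin hanging there and leave the other things on the bench alone.

Things in the scene. Friction and masses are not known exactly. Their poses are not given: they have to be found in the camera images.
- bin: Loose open-topped sheet-steel bin, 82 mm deep (x), 87 mm wide (y), 100 mm to the rim, three end caps stacked inside; 0.5 to 0.75 kg empty. Origin: centre of its underside (0 high as it stands); z up; its front, with the latch, faces its own -x. Outer face of the back wall x = +41 mm. The side walls are its feet and reach 16 mm below the hinged floor.
- bin_handle (a point): Centre of the bin's fixed black handle bar, at x = 0, y = 0, z = 158 mm on the bin: straight, along the bin's y, 14 mm thick (x), 16 mm high, 80 mm free between its two uprights (16 mm wide in x), 50 mm clear above the rim. Axes as the bin's.
- bin_strip (a point): Middle of the free lower edge of the bin's rear strip, at x = +63, y = 0, z = 76 mm on the bin. The strip, 76 mm wide and 4 mm thick, starts under the rim of the back wall and slopes at 45 degrees down and away from it.
- bin_floor (a joint): Hinged floor of the bin, hinge along y at the foot of the back wall; 0 = shut, 1.5 rad = hanging straight down. Unlatched, it falls open by its own weight and hangs to 60 mm below the bin's underside; it does not relatch by itself.
- bin_latch (a joint): Spring latch lever on the bin's front, pivot along y at x = -58, z = 50 mm on the bin; 0 = hooked under the floor, stop at 0.45 rad. Pushing its tab (above the pivot) toward the bin's +x raises the value; the floor is let go at about 0.25 to 0.3 rad, after 13 to 16 mm of tab travel, at about 3.5 N. Released, it springs back to 0.
- latch_tab (a point): Middle of the front face of the latch's black thumb tab (34 mm wide in y, 36 mm tall), at x = -84, y = 0, z = 103 mm on the bin at rest. Its lower edge is at z = 81 mm, its top edge at z = 117 mm (17 mm above the rim), and it stands about 40 mm in front of the bin's front wall.
- station: Dump station, fixed: grey open catch tray with an upright plywood panel along its back. Origin: on the bench below the hung bin's centre; x toward the panel (away from the robot), z up. Tray inside x -100 to +68 mm, y +-90 mm, floor 6 mm, walls 42 mm high. Panel front face x = +68 mm, top z = 197 mm. A spacer bar (front face x = +41 mm, z 132 to 162 mm) backs the hung bin.
- cleat_edge (a point): Middle of the free top edge of the aluminium cleat, at x = +46, y = 0, z = 192 mm on the station. The cleat, 130 mm wide and 4 mm thick, rises from the panel at 45 degrees up and away from it (toward station -x), so that a V-shaped gap about 20 mm wide at its top lies between cleat and panel; the bin's strip hooks into it from above.
- station_seat (a point): Where the bin's origin is when it hangs home: x = 0, y = 0, z = 105 mm on the station, bin x along station x. Lowered plumb 5 to 10 mm in front (station -x) of this place, the strip enters the gap; let go, the bin slides down and back by its weight until its back meets the spacer bar. Axes as the station's.
- end_cap_a: Die-cast round motor end cap, 60 mm across, 20 mm high, 60 g, in the bin at the start (bottom of the stack). Origin: centre of its underside.
- end_cap_b: Die-cast round motor end cap, 60 mm across, 20 mm high, 60 g, in the bin at the start (middle of the stack). Origin: centre of its underside.
- end_cap_c: Die-cast round motor end cap, 60 mm across, 20 mm high, 60 g, in the bin at the start (top of the stack). Origin: centre of its underside.
- stator_a: A wound motor stator (about 51 x 79 x 82 mm) standing on the bench at the far right; not part of the job, leave it alone.
- stator_b: A wound motor stator (about 51 x 76 x 82 mm) standing on the bench at the left; not part of the job, leave it alone.
- tape_roll: A roll of white cloth tape, 68 mm across, 18 mm high, lying flat between the bin's and the station's places; not part of the job, leave it alone.
- cutters: Side cutters with red grips, 141 mm long, lying near the front edge; not part of the job, leave it alone.
- bottle: A white plastic bottle, 43 mm across, 120 mm tall, standing behind the bin, to the right; not part of the job, leave it alone.
- screwdriver: A yellow-handled screwdriver, 173 mm long, lying near the front edge, to the left; not part of the job, leave it alone.
- cup: A small green plastic cup, 70 mm across, 45 mm tall; not part of the job, leave it alone.

How it is judged:
By the outcome, as a careful person would: the job done as asked, in the order asked, and still so for the second after the job is handed in, with the robot touching nothing.
It also fails if it takes over 48 s, if anything falls off the work surface, if the arm or the gripper's body presses on something with over 40 N, if the wrist force passes 120 N, or if a joint passes its speed limit or range.

## Robot

A 6-joint arm with a two-finger parallel gripper is mounted at the origin on a cart in front of the work surface, level with it; the furniture and walls round the work are solid. World frame = base frame: x ahead of the robot, y to its left, z up, the work surface at z = 0. Lengths are in mm, angles in rad, forces in N, time in s.
With the tool pointing down it reaches from about 350 to 725 mm from the base axis. Payload 6 kg.
Tool frame: the origin (TCP) lies at the very end of the fingers, on their centre line; the grasp point (between the pads) lies 19 mm behind it; z points along the fingers, y is the line along which they close (so a half turn about z gives the same grasp; the last joint's range is limited). The gripper opens to 85 mm and grips with 20 to 120 N. Pads are 22 mm wide; open, the fingers measure 114 mm over their backs; the gripper's body (76 mm by 85 mm) begins 54 mm behind the grasp point. The pads swing forward as they close: fully open they stand 13 mm farther back than shut.
Start: joints at [-0.981, 0.04, 0.085, 0, -1.615, -0.334], TCP at [151.822, -580.451, 231.261] pointing down, gripper open.
Joint ranges: [-2.56, 2.56], [-1.29, 2.01], [-1.08, 1.49], [-3.29, 1.98], [-2.81, -0.18], [-2.99, 2.99]. Speed limits (rad/s): [2.57, 2.57, 3.01, 3.14, 3.14, 3.14].

## Interface

Orientations are given as a 3x3 rotation matrix whose columns are the frame's x, y, z axes.
In Python, from station import robot gives the robot as it stands. The module is installed in compiled form; this text tells all that it offers.
- The arm moves only by the tool arm_command, never from a script. Its arguments are lists of equal length, an entry for each row: "delta_pos": the shift along the tool's x, y, z each as a share of 0.04 m, from -1 to 1, a list of three; "spin": the turn about the tool's z as a share of 8 degrees, from -1 to 1; "gripper": the opening, from -1 (shut) to 1 (fully open), so that 0 is half open. In form: {"delta_pos": [[tx, ty, tz], ...], "spin": [spin, ...], "gripper": [gripper, ...]}. A call has exactly 8 rows; each row shifts and turns the commanded pose from where the row before left it, along the tool's axes as they then stand; what a row does not reach is not made up. A row lasts 1/10 s, in which the tool goes at most 50 mm and 8.59 degrees, less where a joint would pass 70% of its speed; a pose out of reach is approached as far as the arm can. A call with a number of a shift or a turn outside -1 to 1 is refused whole. A call with a gripper value outside its range is refused whole. The fingers move at their own pace and stop on an object; "squeeze" is the grip in N (left out, the last holds). Time passes only in rows, so rows that do not move let the fingers close, or fill a call up. It gives the time, the measured TCP pose, the force, the opening and the grip force at its end, in the units of the state.
- robot.read_state(): the state, without advancing time (a new reading comes with each control period).
- robot.capture(name): name is "scene" or "top"; returns the picture (420x560x3 uint8, blue, green, red); there is no depth.
- robot.calibration(name): a dict with "camera_matrix" (3x3 intrinsics, pixels), "xyz" and "attitude" of the camera in the world. Camera axes: x right, y down, z forward; pixel columns grow to the right and rows downward; lengths in mm; the calibration is good to about 2 mm. A picture is of the moment at which its call begins. calibration takes no time and is no camera call.
- robot.hand_in(): hands the job in; it is judged then, once.
The state is a dict: "t": time; "joint_positions": joint angles; "qd": joint speeds; "tau": joint torques, N m; "tool_pos": TCP position; "eef_rot": TCP orientation; "contact_force": force on the tool from outside, world axes, zero at the start; "ft_torque": the same for the moment, N m; "finger_gap": finger opening in mm; "grip_force": force on a finger pad.
Only numpy, scipy, OpenCV 4.12 (cv2) and the standard library are available. Lean on these libraries where they do the work, as an engineer would, in place of code of your own. Each camera call takes 0.05 s, during which the arm holds its last target. There are 200 camera calls.

## Working session

There is one attempt and no reset: what is moved stays moved. The work goes in short steps, Python scripts to look and compute and a tool call to move; the robot and the scene stay as the last step left them, time stands still between calls to the robot, and variables do not carry over. Pictures are saved under pics/ and viewed, at most 10 in all, crops included, and the job is handed in when it is done.

Besides the shell and the picture viewer there is one more tool, called after "Call:" by a JSON object that holds its "fn" and its "kwargs", one argument or row to a line. arm_command: Moves the arm, as the interface text tells. Its arguments: {"type":"object","properties":{"delta_pos":{"type":"array","items":{"type":"array","items":{"type":"number"}}},"spin":{"type":"array","items":{"type":"number"}},"gripper":{"type":"array","items":{"type":"number"}},"squeeze":{"type":"number"}},"required":["delta_pos","spin","gripper"]}

```bash
mkdir -p pics
python3 - <<'E'
from station import robot
import cv2
for n in("scene","top"):
    cv2.imwrite(f"pics/{n}0.png",robot.capture(n)); c=robot.calibration(n); print(n,c)
s=robot.read_state();print(s)
E
```

```text
scene {'camera_matrix': array([[523.32309611,   0.        , 269.62642226],
       [  0.        , 523.32309611, 203.60936632],
       [  0.        ,   0.        ,   1.        ]]), 'xyz': array([-186.02609556, 1477.15552216,  913.40208876]), 'attitude': array([[-0.90325522, -0.19716161,  0.38112637],
       [-0.42906907,  0.40369881, -0.80803899],
       [ 0.005454  , -0.89339497, -0.44923901]])}
top {'camera_matrix': array([[463.34807728,   0.        , 284.93826377],
       [  0.        , 463.34807728, 209.79853032],
       [  0.        ,   0.        ,   1.        ]]), 'xyz': array([ 238.90496017,   87.67553361, 1313.16139863]), 'attitude': array([[ 0.02100343, -0.98292882,  0.18278347],
       [-0.9997225 , -0.01869769,  0.01432901],
       [-0.01066677, -0.18303371, -0.98304877]])}
{'t': 0.1, 'joint_positions': array([-9.81314581e-01,  4.07301523e-02,  8.39298914e-02, -3.76562949e-04,
       -1.61546683e+00, -3.33685205e-01]), 'qd': array([-0.00023567, -0.00218605,  0.00302281,  0.00076967,  0.00106032,
        0.00073643]), 'tau': array([-4.84385644e-03, -3.69348264e+01,  3.48281980e+01,  6.95178553e+00,
       -4.60368217e-03, -1.68166690e-05]), 'tool_pos': array([ 151.79665757, -580.19375483,  230.40774164]), 'eef_rot': array([[-9.67457849e-01, -2.53031730e-01, -5.04946843e-04],
       [-2.53032202e-01,  9.67456797e-01,  1.43167892e-03],
       [ 1.26254061e-04,  1.51285682e-03, -9.99998848e-01]]), 'contact_force': array([ 0.30520372,  0.5409221 , -0.14055338]), 'ft_torque': array([ 0.00514697, -0.01273292, -0.04464195]), 'grip_force': 0.0, 'finger_gap': 85.38250623808733}
```

View pics/scene0.png

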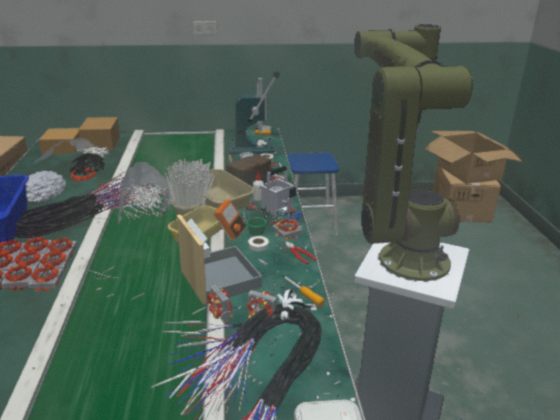

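View pics/top0.png

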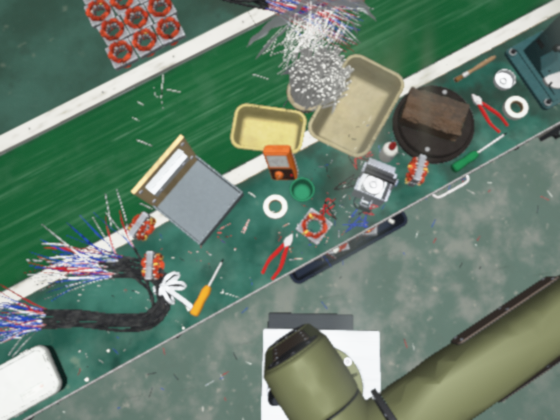

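The top view shows the station at about (188,188), the bin at about (375,180), the tape roll at (275,206) and the cup at (302,189). The scene view shows the bin at about (276,195) and the station at about (220,265). I'll zoom in next.

Run:
```python
import cv2,numpy as np
t=cv2.imread("pics/top0.png");s=cv2.imread("pics/scene0.png")
def crop(im,x,y,w,h,W,H): return cv2.resize(im[y:y+h,x:x+w],(W,H),interpolation=cv2.INTER_CUBIC)
a=np.hstack([crop(t,340,140,80,60,400,300),crop(s,240,165,80,60,400,300)])
b=np.hstack([crop(t,120,125,133,100,400,300),crop(s,160,210,120,90,400,300)])
cv2.imwrite("pics/z1.png",np.vstack([a,b]))
```

```text
(no output)
```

View pics/z1.png

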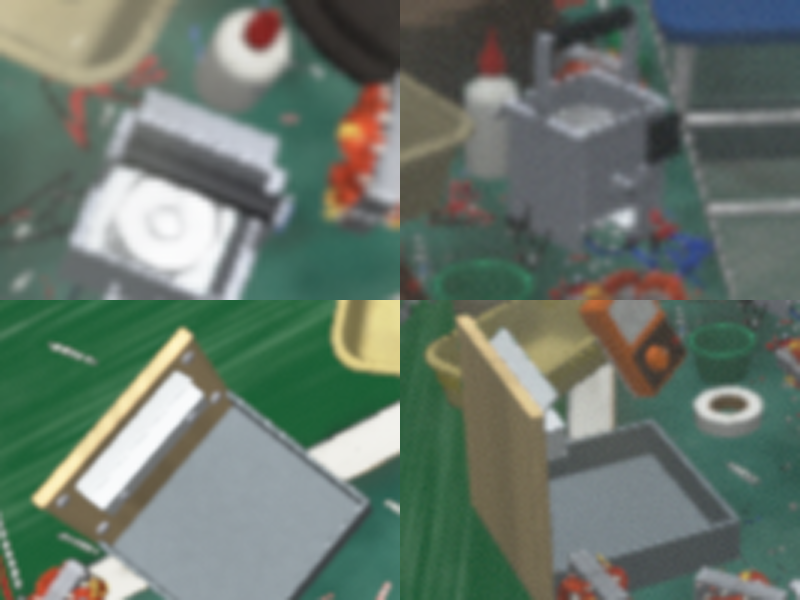

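The crops show the bin's black handle in top at about (363.6,170) to (395.6,182), with its front toward the robot and the tab at the right in scene. The white cleat in top runs from about (145,289) to (188,250). Next I'll measure with masks.

```bash
cat > h.py <<'E'
import numpy as np,cv2
from station import robot
def ray(n,uv):
    c=robot.calibration(n);K=c["camera_matrix"];d=c["attitude"]@np.linalg.inv(K)@np.array([uv[0],uv[1],1.]);return c["xyz"],d
def onz(n,uv,z):
    o,d=ray(n,uv);return o+d*(z-o[2])/d[2]
def proj(n,p):
    c=robot.calibration(n);q=c["camera_matrix"]@(c["attitude"].T@(np.asarray(p,float)-c["xyz"]));return q[:2]/q[2]
def tri(a,b):
    o,d=ray("top",a);p,e=ray("scene",b)
    s=np.linalg.lstsq(np.c_[d,-e],p-o,rcond=None)[0];P=o+d*s[0];Q=p+e*s[1];return (P+Q)/2,np.linalg.norm(P-Q)
def comps(im,mask,box):
    x,y,w,h=box;m=np.zeros(im.shape[:2],np.uint8);m[y:y+h,x:x+w]=mask[y:y+h,x:x+w].astype(np.uint8)*255
    cs=cv2.findContours(m,cv2.RETR_EXTERNAL,cv2.CHAIN_APPROX_NONE)[0]
    return sorted(cs,key=cv2.contourArea,reverse=True)
E
python3 - <<'E'
from h import *
np.set_printoptions(precision=1,suppress=True)
t=cv2.imread("pics/top0.png");s=cv2.imread("pics/scene0.png")
print(proj("top",[151,-580,231]))
tg=t.min(2);th=cv2.cvtColor(t,cv2.COLOR_BGR2HSV)
# cleat
k=comps(t,(tg>170),(140,240,60,70)) if 0 else comps(t,(tg>165),(130,140,65,65))
for c in k[:2]:
    r=cv2.minAreaRect(c);b=cv2.boxPoints(r);print("cleat",cv2.contourArea(c),b.tolist());print([onz("top",p,192)[:2] for p in b])
# tray grey
sat=th[...,1];v=th[...,2]
k=comps(t,(sat<60)&(v>110)&(v<190),(140,140,110,110))
for c in k[:2]:
    r=cv2.minAreaRect(c);b=cv2.boxPoints(r);print("tray",cv2.contourArea(c),b.tolist());print([onz("top",p,6)[:2] for p in b])
# handle
k=comps(t,(t.max(2)<90),(355,155,50,40))
for c in k[:3]:
    r=cv2.minAreaRect(c);print("handle",cv2.contourArea(c),r);b=cv2.boxPoints(r);print([onz("top",p,166)[:2] for p in b])
k=comps(s,(s.max(2)<80),(262,160,45,45))
for c in k[:3]: print("sc",cv2.contourArea(c),cv2.minAreaRect(c))
print(tri((379.6,176),(279,170)))
E
```

```text
[587.2 342.3]
cleat 615.5 [[144.04425048828125, 186.66372680664062], [178.23895263671875, 147.58407592773438], [188.00885009765625, 156.13275146484375], [153.81414794921875, 195.21240234375]]
[array([499.3, 456.4]), array([602.4, 377.4]), array([580.3, 351.3]), array([478. , 430.4])]
cleat 137.0 [[131.37167358398438, 190.57521057128906], [177.0885009765625, 138.3274383544922], [179.49557495117188, 140.4336395263672], [133.77874755859375, 192.68141174316406]]
[array([488.8, 487.3]), array([626.8, 381.9]), array([621.3, 375.4]), array([483.5, 480.9])]
tray 4761.5 [[132.3253936767578, 223.6182403564453], [160.58460998535156, 132.5607452392578], [254.09544372558594, 161.5813446044922], [225.8362274169922, 252.6388397216797]]
[array([433.4, 542.9]), array([708.3, 481. ]), array([623.8, 200.1]), array([355.7, 271.1])]
tray 51.0 [[239.800048828125, 231.40000915527344], [246.60003662109375, 217.8000030517578], [251.00003051757812, 220.00001525878906], [244.20004272460938, 233.6000213623047]]
[array([416.9, 234. ]), array([456.6, 216. ]), array([450.4, 203.2]), array([410.9, 221.2])]
handle 92.5 ((383.4013977050781, 176.24740600585938), (24.235294342041016, 6.647058963775635), 28.07248878479004)
[array([ 550.6, -113.5]), array([ 566.2, -121.7]), array([ 537.2, -175.5]), array([ 521.7, -167.2])]
handle 2.0 ((399.5, 184.0), (2.0, 1.0), 90.0)
[array([ 526.9, -183.7]), array([ 527. , -186.3]), array([ 521.7, -186.1]), array([ 521.7, -183.6])]
sc 187.0 ((271.12451171875, 168.033203125), (17.30852508544922, 26.78266716003418), 59.931419372558594)
sc 50.0 ((292.0, 192.0), (6.0, 10.0), 0.0)
sc 43.5 ((302.5, 178.5), (9.0, 7.0), 90.0)
(array([ 541.8, -136.6,  162.3]), np.float64(7.141446160125108))
```

Run:
```python
import cv2,numpy as np
t=cv2.imread("pics/top0.png");s=cv2.imread("pics/scene0.png")
def crop(im,x,y,w,h,W,H): return cv2.resize(im[y:y+h,x:x+w],(W,H),interpolation=cv2.INTER_CUBIC)
a=crop(t,125,130,66,100,400,600)
b=np.vstack([crop(s,175,210,50,37,400,300),crop(s,160,210,120,90,400,300)])
cv2.imwrite("pics/z2.png",np.hstack([a,b]))
```

```text
(no output)
```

View pics/z2.png

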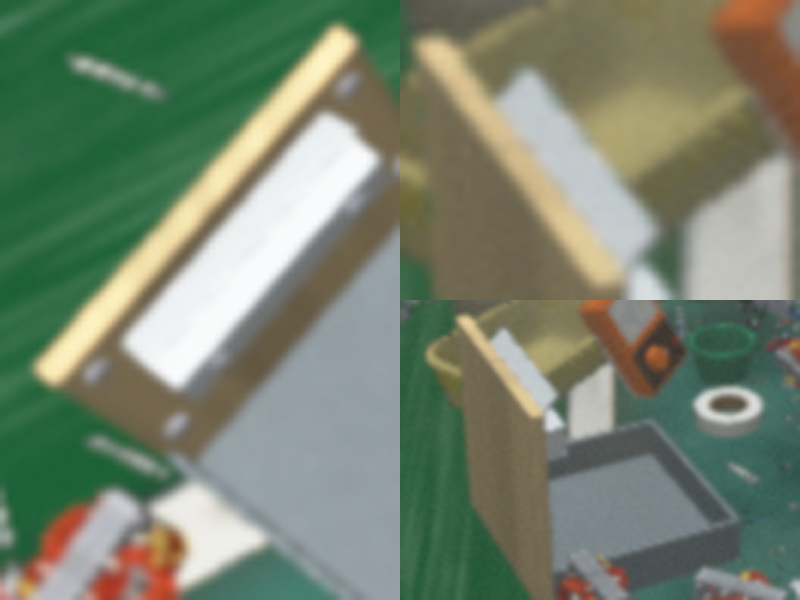

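The zoom shows that the white area in top is the cleat plus the spacer top. The dark line is the spacer's front face, and the plywood top stripe is clear. In scene, the free edge of the cleat runs from about (191.3,218.8) to (206.9,237.8).

Run:
```python
from h import *
np.set_printoptions(precision=1,suppress=True)
f=lambda x,y:(125+(x+.5)/6.0606-.5,130+(y+.5)/6-.5)
g=lambda x,y:(175+(x-400+.5)/8-.5,210+(y+.5)/8.108-.5)
def line(n,a,b,z,l):
    A,B=onz(n,a,z)[:2],onz(n,b,z)[:2];d=(B-A)/np.linalg.norm(B-A);print(l,A,B,"mid",(A+B)/2,"len",np.linalg.norm(B-A),"ang of normal",np.degrees(np.arctan2(d[0],-d[1])))
line("scene",g(530,70),g(655,220),192,"cleat scene")
line("scene",g(435,38),g(622,275),197,"panel fr scene")
line("top",f(60,387),f(359,43),197,"panel fr top")
line("top",f(35,368),f(336,25),197,"panel bk top")
line("top",f(122,345),f(330,112),170,"cleat root top")
line("top",f(182,390),f(378,160),162,"spacer top front edge if x=41")
t=cv2.imread("pics/top0.png")
# panel stripe, yellowish bright
h=cv2.cvtColor(t,cv2.COLOR_BGR2HSV)
m=(h[...,0]>14)&(h[...,0]<32)&(h[...,2]>190)&(h[...,1]>50)
c=comps(t,m,(125,128,70,75))[0];r=cv2.minAreaRect(c);b=cv2.boxPoints(r);print(cv2.contourArea(c),b.tolist(),[onz("top",p,197)[:2] for p in b])
# tray floor
d=cv2.inRange(t,(135,135,125),(185,185,175))
px=t[200,195];print(px)
m=(np.abs(t.astype(int)-px).max(2)<14);m=cv2.morphologyEx(m.astype(np.uint8),cv2.MORPH_OPEN,np.ones((5,5)))>0
c=comps(t,m,(140,140,115,110))[0];r=cv2.minAreaRect(c);b=cv2.boxPoints(r);P=np.array([onz("top",p,6)[:2] for p in b]);print("floor",b.tolist(),P,P.mean(0),[np.linalg.norm(P[i]-P[i-1]) for i in range(4)])
# handle in the top, darkness
for y in range(160,192,2): print(y," ".join(f"{v:3d}" for v in t[y,355:405:2].max(1)))
```

```text
cleat scene [591.1 365.1] [494.6 436.2] mid [542.8 400.6] len 119.91076391162932 ang of normal -126.35554280091276
panel fr scene [630.3 367.4] [481.  478.5] mid [555.6 423. ] len 186.06135070968114 ang of normal -126.64833134870274
panel fr top [478.9 477.1] [629.6 363.8] mid [554.2 420.4] len 188.51460966045033 ang of normal 53.05545983563171
panel bk top [486.7 488. ] [637.4 373.9] mid [562.1 430.9] len 188.95412535092467 ang of normal 52.859608273924934
cleat root top [503.4 461.9] [607.7 380.9] mid [555.6 421.4] len 132.07695489856314 ang of normal 52.199497943907815
spacer top front edge if x=41 [486.1 437.7] [589.1 361.1] mid [537.6 399.4] len 128.37115843183327 ang of normal 53.367663609028284
290.5 [[130.40042114257812, 190.739501953125], [179.786865234375, 133.94509887695312], [183.40151977539062, 137.0882568359375], [134.01507568359375, 193.88265991210938]] [array([487.2, 487.9]), array([636.8, 374.5]), array([628.7, 364.8]), array([479.4, 478.3])]
[163 158 147]
floor [[156.39144897460938, 208.39295959472656], [196.9085693359375, 159.06776428222656], [239.3031005859375, 19
[... 1227 characters left out ...]
 241 246 246 243 228 202 133  75  74  84  82  74  70 134 153 116 105  99 100
180 106 177 224 240 240 242 247 246 243 241 240 247 246 211 106  74  66  79  81  77  97 157 103  98 100
182 122 210 232 239 236 246 246 236 235 233 229 246 250 248 194 216 119  57  59  71 139 163  91  94 103
184 148 222 237 222 224 245 245 229 243 249 241 244 249 249 214 238 138 117 141  77 153 118  88  91  97
186 192 221 236 198 200 243 246 235 228 248 242 246 250 249 219 219 114 145 140  97 106  92  90  92  98
188 204 225 235 190 170 222 246 247 242 242 245 251 251 246 235 166 112 162 115  95  93  93  96  98 102
190 124 163 188 189 166 174 233 248 251 251 251 250 249 247 238 130 135 201 122 102 100 100 104 104 103
```

Run:
```python
import cv2,numpy as np
t=cv2.imread("pics/top0.png");s=cv2.imread("pics/scene0.png")
def crop(im,x,y,w,h,W,H): return cv2.resize(im[y:y+h,x:x+w],(W,H),interpolation=cv2.INTER_CUBIC)
o=np.hstack([crop(t,350,150,50,75,400,600),crop(s,258,160,50,75,400,600)])
o=(255*(o/255.)**.6).astype(np.uint8)
cv2.imwrite("pics/z3.png",o)
```

```text
(no output)
```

View pics/z3.png

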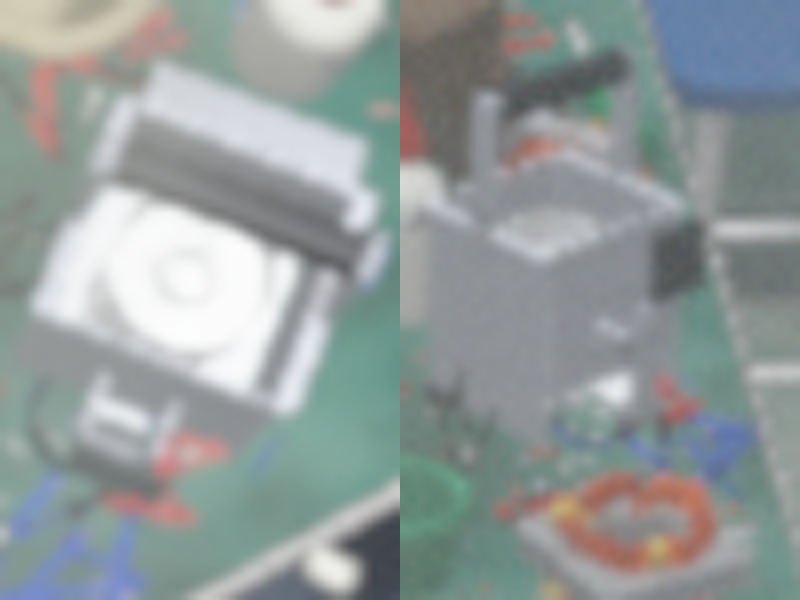

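The zoom shows the bin's rim corners in top at (354,189.8) for front-left and (385.6,201.3) for front-right. The rear strip runs from (369.4,157.8) to (396.3,168.1), and the handle is the dark bar behind the caps. In scene the rim is a diamond of (276,192), (293.6,185), (279.3,179.4) and (261.8,186).

Run:
```python
from h import *
np.set_printoptions(precision=1,suppress=True)
f=lambda x,y:(350+(x+.5)/8-.5,150+(y+.5)/8-.5)
g=lambda x,y:(258+(x-400+.5)/8-.5,160+(y+.5)/8-.5)
def line(n,a,b,z,l):
    A,B=onz(n,a,z)[:2],onz(n,b,z)[:2];d=(B-A)/np.linalg.norm(B-A);print(l,A,B,"mid",(A+B)/2,"len",np.linalg.norm(B-A),"dir",np.degrees(np.arctan2(d[1],d[0])))
line("top",f(285,410),f(32,318),100,"front rim")
line("top",f(285,410),f(365,205),100,"right rim")
line("top",f(32,318),f(110,100),100,"left rim")
line("top",f(370,145),f(155,62),76,"strip edge")
line("top",f(360,262),f(112,172),166,"handle")
line("scene",g(545,258),g(430,210),100,"left rim sc")
line("scene",g(545,258),g(685,202),100,"front rim sc")
line("scene",g(630,68),g(500,95),158,"handle sc")
print(tri(f(182,278),g(548,225)))
```

```text
front rim [ 493.9 -161.4] [523.8 -77.4] mid [ 508.9 -119.4] len 89.16380198656479 dir 70.40516825709959
right rim [ 493.9 -161.4] [ 564.9 -189.6] mid [ 529.4 -175.5] len 76.40004879695482 dir -21.641687895348095
left rim [523.8 -77.4] [ 600.1 -104.3] mid [562.  -90.9] len 80.84702276661135 dir -19.389132604576186
strip edge [ 592.8 -197.3] [ 621.2 -123.8] mid [ 607.  -160.5] len 78.83605023979884 dir 68.88001896328784
handle [ 528.5 -172.5] [556.6 -94.2] mid [ 542.6 -133.4] len 83.18603525114459 dir 70.24639032712942
left rim sc [525.1 -81.5] [ 594.8 -105.1] mid [560.  -93.3] len 73.5989464323249 dir -18.746539487495074
front rim sc [525.1 -81.5] [ 492.  -165.4] mid [ 508.6 -123.4] len 90.17796402505238 dir -111.52730018720527
handle sc [ 525.3 -174.4] [ 565.9 -119.1] mid [ 545.6 -146.7] len 68.64498732440843 dir 53.74357695980483
(array([ 542.6, -128.3,   92.8]), np.float64(4.757573329806653))
```

Call:
{"fn": "arm_command", "kwargs": {
  "delta_pos": [
    [0,0,0],
    [0,0,0],
    [0,0,0],
    [0,0,0],
    [0,0,0],
    [0,0,0],
    [0,0,0],
    [0,0,0]
  ],
  "spin": [-0.864,-0.864,-0.864,-0.864,-0.864,-0.864,-0.864,-0.864],
  "gripper": [1,1,1,1,1,1,1,1]
}}

```text
t: 0.9
tool_pos: [151.8, -580.3, 230.6]
eef_rot: [[-0.338, -0.941, -0.0], [-0.941, 0.338, 0.001], [-0.001, 0.001, -1.0]]
contact_force: [0.0, -0.0, -0.5]
finger_gap: 85.0
grip_force: 0.0
```

```bash
cat >> h.py <<'E'
def st(tgt=None):
    np.set_printoptions(precision=2,suppress=True)
    s=robot.read_state();R=s["eef_rot"];print("t",s["t"],"pos",s["tool_pos"],"yaw_y",np.degrees(np.arctan2(R[1,1],R[0,1])),"F",s["contact_force"],"gap",s["finger_gap"],s["grip_force"],"q",s["joint_positions"])
    if tgt is not None: print("delta tool mm",R.T@(np.array(tgt)-s["tool_pos"]),"share",R.T@(np.array(tgt)-s["tool_pos"])/40)
E
python3 -c "
from h import *
st([546,-136,231])"
```

```text
t 0.9 pos [ 151.79 -580.25  230.64] yaw_y 160.23912028057984 F [ 0.   -0.01 -0.5 ] gap 85.0274259258452 0.0 q [-0.98  0.04  0.08 -0.   -1.62  0.64]
delta tool mm [-551.37 -220.79   -0.03] share [-13.78  -5.52  -0.  ]
```

Call:
{"fn": "arm_command", "kwargs": {
  "delta_pos": [
    [-0.86,-0.345,0],
    [-0.86,-0.345,0],
    [-0.86,-0.345,0],
    [-0.86,-0.345,0],
    [-0.86,-0.345,0],
    [-0.86,-0.345,0],
    [-0.86,-0.345,0],
    [-0.86,-0.345,0]
  ],
  "spin": [0,0,0,0,0,0,0,0],
  "gripper": [1,1,1,1,1,1,1,1]
}}

```text
t: 1.7
tool_pos: [350.6, -358.4, 231.0]
eef_rot: [[-0.343, -0.939, -0.0], [-0.939, 0.343, 0.0], [-0.0, 0.0, -1.0]]
contact_force: [1.2, -0.5, -0.3]
finger_gap: 85.6
grip_force: 0.0
```

Call:
{"fn": "arm_command", "kwargs": {
  "delta_pos": [
    [-0.86,-0.345,0],
    [-0.86,-0.345,0],
    [-0.86,-0.345,0],
    [-0.86,-0.345,0],
    [-0.86,-0.345,0],
    [-0.86,-0.345,0],
    [-0.6,-0.2,0],
    [0,0,0]
  ],
  "spin": [0,0,0,0,0,0,0,0],
  "gripper": [1,1,1,1,1,1,1,1]
}}

```text
t: 2.5
tool_pos: [515.3, -172.1, 229.9]
eef_rot: [[-0.34, -0.94, -0.002], [-0.94, 0.34, 0.001], [-0.0, 0.002, -1.0]]
contact_force: [-0.2, -0.0, -0.2]
finger_gap: 85.1
grip_force: 0.0
```

```bash
python3 -c "
from h import *
st([546,-136,139])
a=robot.capture('scene');b=robot.capture('top')
c=lambda i,x,y:cv2.resize(i[y:y+75,x:x+50],(400,600),interpolation=cv2.INTER_CUBIC)
o=np.hstack([c(b,350,150),c(a,258,140)]);cv2.imwrite('pics/a1.png',(255*(o/255.)**.6).astype(np.uint8))"
```

```text
t 2.5 pos [ 515.27 -172.13  229.94] yaw_y 160.13216698458936 F [-0.19 -0.02 -0.2 ] gap 85.05675854904659 0.0 q [ 0.05 -0.11 -0.06 -0.   -1.62 -0.39]
delta tool mm [-44.42 -16.82  90.91] share [-1.11 -0.42  2.27]
```

View pics/a1.png

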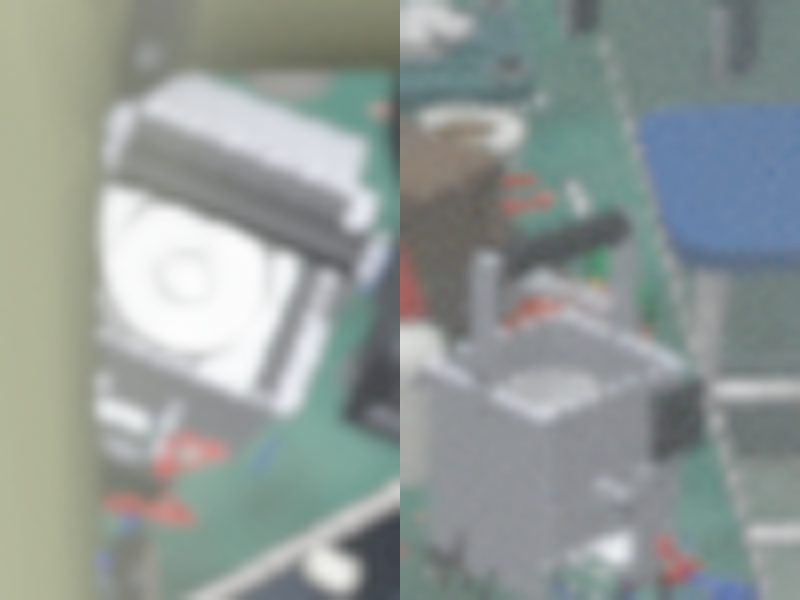

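The top view shows the bin undisturbed, with the arm covering its left side. In scene the handle is clear, from (270,172) to (286,168). I'll finish centring and then descend.

Call:
{"fn": "arm_command", "kwargs": {
  "delta_pos": [
    [-0.56,-0.21,0],
    [-0.55,-0.21,0],
    [0,0,0.5],
    [0,0,0.5],
    [0,0,0.5],
    [0,0,0.4],
    [0,0,0.36],
    [0,0,0]
  ],
  "spin": [0,0,0,0,0,0,0,0],
  "gripper": [1,1,1,1,1,1,1,1]
}}

```text
t: 3.4
tool_pos: [543.9, -138.8, 138.6]
eef_rot: [[-0.344, -0.939, -0.004], [-0.939, 0.344, 0.0], [0.001, 0.003, -1.0]]
contact_force: [-0.2, 0.6, 0.3]
finger_gap: 85.6
grip_force: 0.0
```

```bash
python3 -c "
from h import *
st([546,-136,139])
a=robot.capture('scene')
c=lambda i,x,y:cv2.resize(i[y:y+75,x:x+75],(600,600),interpolation=cv2.INTER_CUBIC)
cv2.imwrite('pics/a2.png',(255*(c(a,240,130)/255.)**.6).astype(np.uint8))"
```

```text
t 3.4 pos [ 543.91 -138.83  138.57] yaw_y 159.90709629693066 F [-0.17  0.63  0.26] gap 85.55900718947986 0.0 q [ 0.11 -0.05 -0.17 -0.   -1.45 -0.46]
delta tool mm [-3.38 -0.99 -0.44] share [-0.08 -0.02 -0.01]
```

View pics/a2.png

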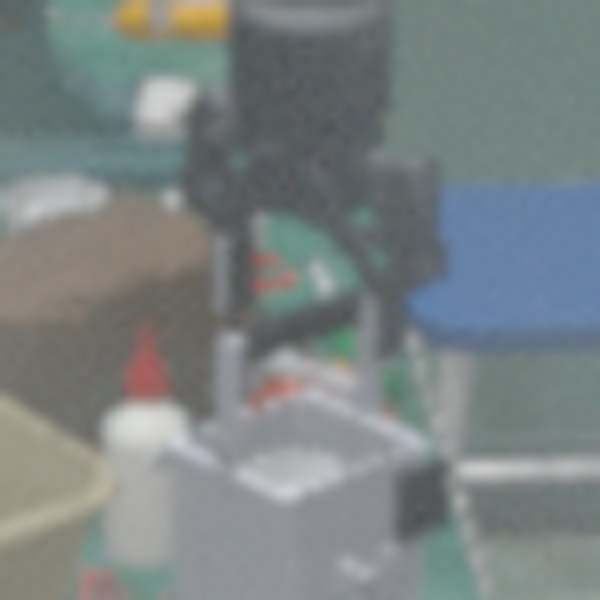

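The open fingers straddle the handle bar, which runs from (270,172) to (286,168), one behind it and one in front. I'll close now.

Call:
{"fn": "arm_command", "kwargs": {
  "delta_pos": [
    [-0.08,0,0],
    [0,0,0],
    [0,0,0],
    [0,0,0],
    [0,0,0],
    [0,0,0],
    [0,0,0],
    [0,0,0]
  ],
  "spin": [0,0,0,0,0,0,0,0],
  "gripper": [-1,-1,-1,-1,-1,-1,-1,-1],
  "squeeze": 80
}}

```text
t: 4.25
tool_pos: [546.6, -135.5, 141.3]
eef_rot: [[-0.343, -0.939, 0.001], [-0.939, 0.343, -0.0], [-0.0, -0.001, -1.0]]
contact_force: [1.6, 0.3, 2.2]
finger_gap: 12.7
grip_force: 81.0
```

```bash
python3 -c "
from h import *
st()"
```

```text
t 4.25 pos [ 546.62 -135.48  141.28] yaw_y 159.96682035346763 F [1.57 0.35 2.2 ] gap 12.710704655472814 80.97116947174072 q [ 0.11 -0.05 -0.17  0.   -1.45 -0.46]
```

Call:
{"fn": "arm_command", "kwargs": {
  "delta_pos": [
    [0,0,-0.2],
    [0,0,-0.5],
    [0,0,-0.7],
    [0,0,-0.8],
    [0,0,-0.8],
    [0,0,-0.8],
    [0,0,-0.5],
    [0,0,-0.3]
  ],
  "spin": [0,0,0,0,0,0,0,0],
  "gripper": [-1,-1,-1,-1,-1,-1,-1,-1]
}}

```text
t: 5.05
tool_pos: [546.0, -135.4, 325.4]
eef_rot: [[-0.343, -0.939, -0.001], [-0.939, 0.343, 0.001], [-0.0, 0.001, -1.0]]
contact_force: [0.4, -0.4, -7.7]
finger_gap: 12.8
grip_force: 79.7
```

```bash
python3 -c "
from h import *
st([500,350,326])
for z in (60,100): print(onz('top',(281,150),z),onz('top',(281,172),z))"
```

```text
t 5.05 pos [ 546.   -135.35  325.39] yaw_y 159.94815613073968 F [ 0.38 -0.41 -7.66] gap 12.848477709847444 79.69679474830627 q [ 0.11 -0.03  0.19 -0.   -1.79 -0.46]
delta tool mm [-440.16  209.62   -0.2 ] share [-11.     5.24  -0.  ]
[643.15 120.65  60.  ] [579.1 119.2  60. ]
[630.24 119.59 100.  ] [568.24 118.19 100.  ]
```

Call:
{"fn": "arm_command", "kwargs": {
  "delta_pos": [
    [0,0,0],
    [0,0,0],
    [0,0,0],
    [0,0,0],
    [0,0,0],
    [0,0,0],
    [0,0,0],
    [0,0,0]
  ],
  "spin": [-0.4,-0.7,-0.8,-0.8,-0.8,-0.8,-0.8,-0.8],
  "gripper": [-1,-1,-1,-1,-1,-1,-1,-1]
}}

```text
t: 5.85
tool_pos: [545.7, -135.1, 322.6]
eef_rot: [[0.461, -0.888, -0.005], [-0.888, -0.461, 0.001], [-0.003, 0.004, -1.0]]
contact_force: [0.5, 0.2, -7.0]
finger_gap: 12.4
grip_force: 79.8
```

Call:
{"fn": "arm_command", "kwargs": {
  "delta_pos": [
    [0,0,0],
    [0,0,0],
    [0,0,0],
    [0,0,0],
    [0,0,0],
    [0,0,0],
    [0,0,0],
    [0,0,0]
  ],
  "spin": [-0.8,-0.8,-0.8,-0.6,-0.24,0,0,0],
  "gripper": [-1,-1,-1,-1,-1,-1,-1,-1]
}}

```text
t: 6.65
tool_pos: [546.1, -135.4, 324.1]
eef_rot: [[0.799, -0.601, -0.001], [-0.601, -0.799, 0.0], [-0.001, 0.001, -1.0]]
contact_force: [-0.6, 0.3, -7.1]
finger_gap: 12.3
grip_force: 79.7
```

```bash
python3 -c "
from h import *
st([498,346,326])"
```

```text
t 6.65 pos [ 546.12 -135.41  324.13] yaw_y -126.97013220138695 F [-0.55  0.28 -7.1 ] gap 12.260801814011748 79.74872589111328 q [ 0.11 -0.03  0.19 -0.   -1.79  0.81]
delta tool mm [-327.97 -355.69   -1.64] share [-8.2  -8.89 -0.04]
```

Call:
{"fn": "arm_command", "kwargs": {
  "delta_pos": [
    [-0.3,-0.33,0],
    [-0.58,-0.63,0],
    [-0.6,-0.65,0],
    [-0.6,-0.65,0],
    [-0.6,-0.65,0],
    [-0.6,-0.65,0],
    [-0.6,-0.65,0],
    [-0.6,-0.65,0]
  ],
  "spin": [0,0,0,0,0,0,0,0],
  "gripper": [-1,-1,-1,-1,-1,-1,-1,-1]
}}

```text
t: 7.45
tool_pos: [519.3, 129.0, 324.9]
eef_rot: [[0.799, -0.601, -0.0], [-0.601, -0.799, 0.0], [-0.0, -0.0, -1.0]]
contact_force: [0.8, -0.5, -7.3]
finger_gap: 12.6
grip_force: 79.7
```

Call:
{"fn": "arm_command", "kwargs": {
  "delta_pos": [
    [-0.6,-0.65,0],
    [-0.6,-0.65,0],
    [-0.6,-0.65,0],
    [-0.6,-0.65,0],
    [-0.6,-0.65,0],
    [-0.5,-0.55,0],
    [-0.35,-0.4,0],
    [0,0,0]
  ],
  "spin": [0,0,0,0,0,0,0,0],
  "gripper": [-1,-1,-1,-1,-1,-1,-1,-1]
}}

```text
t: 8.25
tool_pos: [496.7, 357.2, 322.9]
eef_rot: [[0.801, -0.599, -0.002], [-0.599, -0.801, -0.001], [-0.002, 0.002, -1.0]]
contact_force: [0.6, -1.6, -7.5]
finger_gap: 12.2
grip_force: 79.6
```

```bash
python3 -c "
from h import *
st([498,346,276])
a=robot.capture('scene');b=robot.capture('top');cv2.imwrite('pics/sc3.png',a);cv2.imwrite('pics/tp3.png',b)
print(proj('scene',[498,346,200]),proj('top',[498,346,200]))
c=lambda i,x,y:cv2.resize(i[y:y+100,x:x+66],(396,600),interpolation=cv2.INTER_CUBIC)
o=np.hstack([c(b,145,130),c(a,175,165)]);cv2.imwrite('pics/a3.png',(255*(o/255.)**.7).astype(np.uint8))"
```

```text
t 8.25 pos [496.73 357.2  322.95] yaw_y -126.7883354965694 F [ 0.61 -1.55 -7.5 ] gap 12.187347550452442 79.63273644447327 q [ 0.95  0.1   0.32 -0.   -1.79 -0.02]
delta tool mm [ 7.8   8.11 46.95] share [0.19 0.2  1.17]
[221.89 219.65] [187.47 187.24]
```

View pics/a3.png

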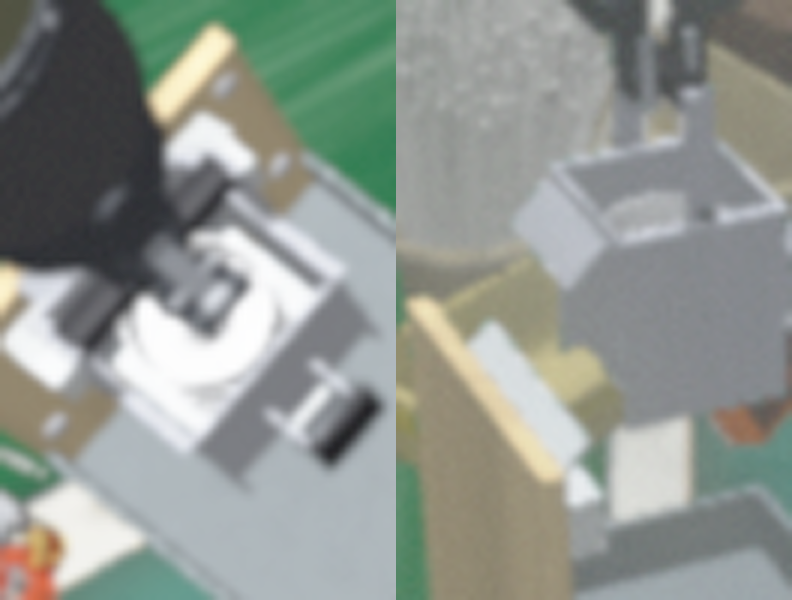

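The bin hangs upright from the gripper in front of the station. Its front rim corners in top are at (203,175) and (178,205), and the strip edge in scene is at (194.3,201.7) to (205.7,213). Next I'll measure the offset between bin and tool.

Run:
```python
from h import *
np.set_printoptions(precision=1,suppress=True)
f=lambda x,y:(145+(x+.5)/6-.5,130+(y+.5)/6-.5)
g=lambda x,y:(175+(x-396+.5)/6-.5,165+(y+.5)/6-.5)
n=np.array([.6,.8]);l=np.array([-.8,.6]);T=robot.read_state()["tool_pos"]
print("T",T[:2]@n,T[:2]@l)
def line(nm,a,b,z,s):
    A,B=onz(nm,a,z)[:2],onz(nm,b,z)[:2];d=B-A;m=(A+B)/2
    print(s,"len",np.linalg.norm(d),"dir",np.degrees(np.arctan2(d[1],d[0])),"mid n,l rel T",m@n-T[:2]@n,m@l-T[:2]@l,"ends l",A@l-T[:2]@l,B@l-T[:2]@l)
b=T[2]-141.3
line("top",f(348,270),f(198,450),b+100,"front rim (-41)")
line("top",f(235,195),f(348,270),b+100,"right rim")
line("scene",g(512,222),g(580,288),b+76,"strip(+63)")
line("scene",g(605,245),g(785,210),b+100,"left rim")
line("scene",g(605,245),g(550,170),b+100,"rear rim(+41)")
line("top",f(380,402),f(332,462),b+110,"tab front (-84)")
print("cleat/top again", onz("top",f(250,160),162))
```

```text
T 582.1904861639547 -185.11242306581258
front rim (-41) len 88.93645592506253 dir 143.30617939969756 mid n,l rel T -41.841492655282195 -1.5412573042621887 ends l -46.0092752859355 42.92676067741104
right rim len 53.71373225583374 dir -122.6729473778127 mid n,l rel T -14.919990422931619 -44.043752527591266 ends l -42.078229769246974 -46.0092752859355
strip(+63) len 76.56635538223281 dir 146.00555479412284 mid n,l rel T 60.26778689424884 0.15168677147994458 ends l -38.08329015348039 38.386663696440365
left rim len 85.8180632523465 dir -129.8359530203249 mid n,l rel T 6.31905502410973 50.615178393276324 ends l 48.394880007110146 52.835476779442445
rear rim(+41) len 83.73752810899309 dir -41.036924746978954 mid n,l rel T 46.128242116315164 6.636797721622315 ends l 48.394880007110146 -35.12128456386537
tab front (-84) len 28.7394884329567 dir 144.1654451506644 mid n,l rel T -87.545640590409 1.1355079973890838 ends l -13.231890206749853 15.502906201527907
cleat/top again [589.1 362.9 162. ]
```

Call:
{"fn": "arm_command", "kwargs": {
  "delta_pos": [
    [0.07,-0.15,0],
    [0.07,-0.15,0],
    [0,0,0.3],
    [0,0,0.4],
    [0,0,0.3],
    [0,0,0.2],
    [0,0,0],
    [0,0,0]
  ],
  "spin": [0,0,0,0,0,0,0,0],
  "gripper": [-1,-1,-1,-1,-1,-1,-1,-1]
}}

```text
t: 9.15
tool_pos: [509.5, 360.5, 277.3]
eef_rot: [[0.799, -0.601, 0.001], [-0.601, -0.799, 0.0], [0.0, -0.0, -1.0]]
contact_force: [-0.6, 0.6, -6.8]
finger_gap: 12.6
grip_force: 79.7
```

```bash
python3 -c "
from h import *
st([508.8,360.9,256])
a=robot.capture('scene');b=robot.capture('top')
c=lambda i,x,y:cv2.resize(i[y:y+75,x:x+50],(400,600),interpolation=cv2.INTER_CUBIC)
o=np.hstack([c(b,145,145),c(a,175,195)]);cv2.imwrite('pics/a4.png',(255*(o/255.)**.7).astype(np.uint8))"
```

```text
t 9.15 pos [509.45 360.46 277.35] yaw_y -126.93483574547955 F [-0.56  0.64 -6.82] gap 12.553754255307618 79.65060710906982 q [ 0.94  0.11  0.25  0.   -1.7  -0.01]
delta tool mm [-0.79  0.05 21.35] share [-0.02  0.    0.53]
```

View pics/a4.png

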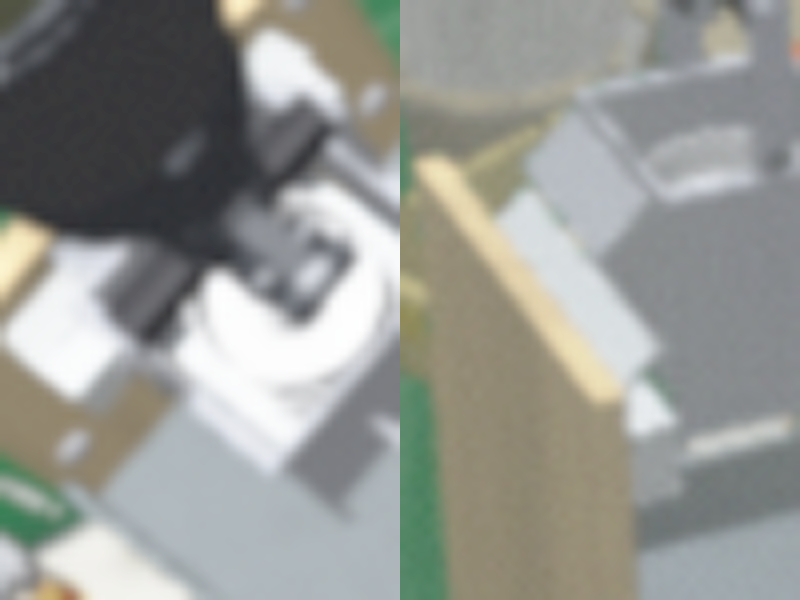

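The strip, from (190,214.5) to (200,226.5) in scene, sits just above and behind the cleat's free edge and square to it. I'll lower slowly.

Call:
{"fn": "arm_command", "kwargs": {
  "delta_pos": [
    [-0.01,0,0.1],
    [0,0,0.1],
    [0,0,0.1],
    [0,0,0.1],
    [0,0,0.1],
    [0,0,0.05],
    [0,0,0],
    [0,0,0]
  ],
  "spin": [0,0,0,0,0,0,0,0],
  "gripper": [-1,-1,-1,-1,-1,-1,-1,-1]
}}

```text
t: 10.05
tool_pos: [509.0, 360.8, 255.1]
eef_rot: [[0.799, -0.601, 0.0], [-0.601, -0.799, 0.0], [0.0, -0.0, -1.0]]
contact_force: [0.6, 0.6, -7.0]
finger_gap: 12.3
grip_force: 79.6
```

```bash
python3 -c "
from h import *
st([508.8,360.9,256])"
```

```text
t 10.05 pos [509.04 360.84 255.07] yaw_y -126.9274532728964 F [ 0.64  0.59 -6.98] gap 12.317952670587388 79.59985613822937 q [ 0.94  0.11  0.2   0.   -1.66 -0.01]
delta tool mm [-0.23  0.09 -0.93] share [-0.01  0.   -0.02]
```

Call:
{"fn": "arm_command", "kwargs": {
  "delta_pos": [
    [0,0,0.05],
    [0,0,0.05],
    [0,0,0],
    [0,0,0],
    [0,0,0],
    [0,0,0],
    [0,0,0],
    [0,0,0]
  ],
  "spin": [0,0,0,0,0,0,0,0],
  "gripper": [-1,-1,-1,-1,-1,-1,-1,-1]
}}

```text
t: 10.85
tool_pos: [509.2, 361.1, 251.2]
eef_rot: [[0.799, -0.601, 0.001], [-0.601, -0.799, 0.001], [0.0, -0.001, -1.0]]
contact_force: [2.7, 2.9, -5.4]
finger_gap: 12.1
grip_force: 80.1
```

```bash
python3 -c "
from h import *
st()"
```

```text
t 10.85 pos [509.21 361.07 251.24] yaw_y -126.92613140505063 F [ 2.71  2.87 -5.41] gap 12.14187215019386 80.08423447608948 q [ 0.94  0.11  0.19  0.   -1.65 -0.01]
```

Call:
{"fn": "arm_command", "kwargs": {
  "delta_pos": [
    [0,-0.025,0.025],
    [0,-0.025,0.025],
    [0,-0.025,0.025],
    [0,-0.025,0.025],
    [0,0,0],
    [0,0,0],
    [0,0,0],
    [0,0,0]
  ],
  "spin": [0,0,0,0,0,0,0,0],
  "gripper": [-1,-1,-1,-1,-1,-1,-1,-1]
}}

```text
t: 11.65
tool_pos: [511.6, 364.2, 247.0]
eef_rot: [[0.799, -0.601, 0.0], [-0.601, -0.799, 0.001], [-0.0, -0.001, -1.0]]
contact_force: [3.1, 2.0, -1.7]
finger_gap: 12.5
grip_force: 80.6
```

```bash
python3 -c "
from h import *
st()"
```

```text
t 11.65 pos [511.55 364.2  247.05] yaw_y -126.92948504289005 F [ 3.13  1.96 -1.71] gap 12.490214555477024 80.62671661376953 q [ 0.94  0.12  0.19 -0.   -1.65 -0.01]
```

Call:
{"fn": "arm_command", "kwargs": {
  "delta_pos": [
    [0,0,0],
    [0,0,0],
    [0,0,0],
    [0,0,0],
    [0,0,0],
    [0,0,0],
    [0,0,0],
    [0,0,0]
  ],
  "spin": [0,0,0,0,0,0,0,0],
  "gripper": [-0.5,-0.4,-0.2,0,0.2,0.2,0.2,0.2]
}}

```text
t: 12.45
tool_pos: [511.4, 364.0, 246.9]
eef_rot: [[0.799, -0.601, -0.0], [-0.601, -0.799, -0.0], [-0.0, 0.0, -1.0]]
contact_force: [-0.0, 1.3, 1.2]
finger_gap: 51.2
grip_force: 0.0
```

```bash
python3 -c "
from h import *
st()"
```

```text
t 12.45 pos [511.38 364.05 246.91] yaw_y -126.92347450153925 F [-0.01  1.28  1.18] gap 51.17856298286076 0.0 q [ 0.94  0.12  0.19 -0.   -1.65 -0.01]
```

Call:
{"fn": "arm_command", "kwargs": {
  "delta_pos": [
    [0,0,-0.2],
    [0,0,-0.4],
    [0,0,-0.5],
    [0,0,-0.5],
    [0,0,-0.4],
    [0,0,-0.2],
    [0,0,0],
    [0,0,0]
  ],
  "spin": [0,0,0,0,0,0,0,0],
  "gripper": [0.2,0.2,0.2,0.2,0.2,0.2,0.2,0.2]
}}

```text
t: 13.25
tool_pos: [511.3, 364.2, 334.2]
eef_rot: [[0.799, -0.601, -0.001], [-0.601, -0.799, -0.0], [-0.001, 0.001, -1.0]]
contact_force: [-0.0, 1.4, -1.0]
finger_gap: 51.4
grip_force: 0.0
```

Call:
{"fn": "arm_command", "kwargs": {
  "delta_pos": [
    [0,0.3,0],
    [0,0.6,0],
    [0,0.7,0],
    [0,0.7,0],
    [0,0.5,0],
    [0,0.35,0],
    [0,0,0],
    [0,0,0]
  ],
  "spin": [0,0,0,0,0,0,0,0],
  "gripper": [-1,-1,-1,-1,-1,-1,-1,-1]
}}

```text
t: 14.05
tool_pos: [435.7, 263.4, 334.3]
eef_rot: [[0.799, -0.601, -0.001], [-0.601, -0.799, -0.0], [-0.0, 0.0, -1.0]]
contact_force: [0.7, 0.2, -0.4]
finger_gap: 0.2
grip_force: 0.0
```

```bash
python3 -c "
from h import *
st()
a=robot.capture('scene');b=robot.capture('top')
c=lambda i,x,y:cv2.resize(i[y:y+75,x:x+50],(400,600),interpolation=cv2.INTER_CUBIC)
o=np.hstack([c(b,160,145),c(a,190,200)]);cv2.imwrite('pics/a5.png',(255*(o/255.)**.7).astype(np.uint8))"
```

```text
t 14.05 pos [435.65 263.41 334.35] yaw_y -126.92464506408005 F [ 0.69  0.16 -0.37] gap 0.2176778070843749 0.0 q [ 0.94 -0.16  0.08 -0.   -1.81 -0.01]
```

View pics/a5.png

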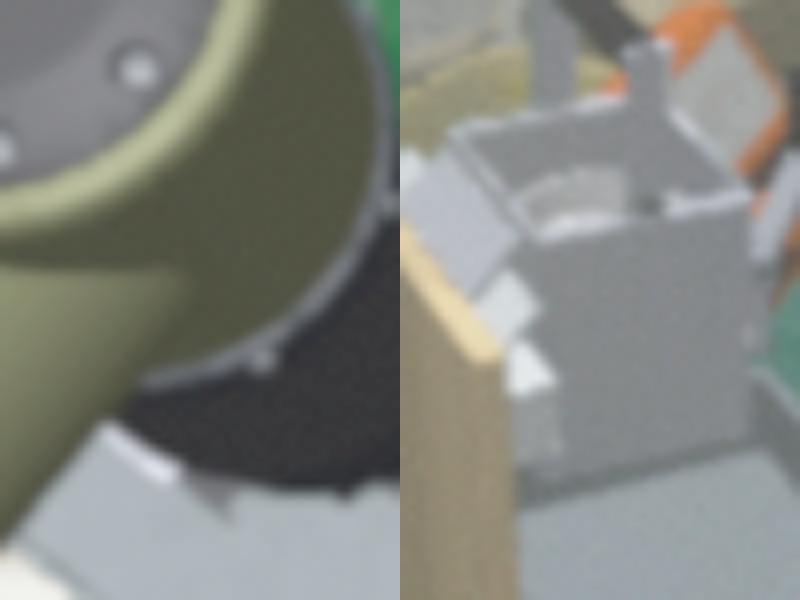

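The bin hangs level with its strip hooked behind the cleat, its floor shut and its cap visible inside at (262,226) in scene. That was my last view, so the rest is numeric. Next I'll bring the closed fingers down in front of the tab.

Call:
{"fn": "arm_command", "kwargs": {
  "delta_pos": [
    [0,0,0.3],
    [0,0,0.6],
    [0,0,0.7],
    [0,0,0.7],
    [0,0,0.6],
    [0,0,0.4],
    [0,0,0],
    [0,0,0]
  ],
  "spin": [0,0,0,0,0,0,0,0],
  "gripper": [-1,-1,-1,-1,-1,-1,-1,-1]
}}

```text
t: 14.95
tool_pos: [436.0, 263.4, 203.4]
eef_rot: [[0.799, -0.601, 0.001], [-0.601, -0.799, -0.0], [0.001, -0.0, -1.0]]
contact_force: [-0.0, -0.9, 0.6]
finger_gap: -0.3
grip_force: 0.0
```

Call:
{"fn": "arm_command", "kwargs": {
  "delta_pos": [
    [0,-0.1,0],
    [0,-0.1,0],
    [0,-0.1,0],
    [0,-0.1,0],
    [0,-0.1,0],
    [0,-0.1,0],
    [0,0,0],
    [0,0,0]
  ],
  "spin": [0,0,0,0,0,0,0,0],
  "gripper": [-1,-1,-1,-1,-1,-1,-1,-1]
}}

```text
t: 15.75
tool_pos: [450.1, 282.5, 202.8]
eef_rot: [[0.799, -0.601, -0.0], [-0.601, -0.799, -0.0], [-0.0, 0.0, -1.0]]
contact_force: [-0.2, -0.8, -0.4]
finger_gap: 0.1
grip_force: 0.0
```

```bash
python3 -c "
from h import *
st();p=robot.read_state()['tool_pos'];print('n',.6*p[0]+.8*p[1],'l',-.8*p[0]+.6*p[1])"
```

```text
t 15.75 pos [450.13 282.55 202.8 ] yaw_y -126.9262030173236 F [-0.17 -0.78 -0.42] gap 0.14834487862251886 0.0 q [ 0.94 -0.14 -0.14 -0.   -1.57 -0.01]
n 496.11185131481034 l -190.57316817139704
```

Call:
{"fn": "arm_command", "kwargs": {
  "delta_pos": [
    [0,-0.1,0],
    [0,-0.1,0],
    [0,0,0],
    [0,0,0],
    [0,0,0],
    [0,0,0],
    [0,0,0],
    [0,0,0]
  ],
  "spin": [0,0,0,0,0,0,0,0],
  "gripper": [-1,-1,-1,-1,-1,-1,-1,-1]
}}

```text
t: 16.55
tool_pos: [454.9, 288.9, 202.9]
eef_rot: [[0.799, -0.601, -0.0], [-0.601, -0.799, 0.0], [-0.0, 0.0, -1.0]]
contact_force: [-0.1, -1.0, 0.3]
finger_gap: 0.3
grip_force: 0.6
```

Call:
{"fn": "arm_command", "kwargs": {
  "delta_pos": [
    [0,-0.05,0],
    [0,-0.05,0],
    [0,0,0],
    [0,0,0],
    [0,0,0],
    [0,0,0],
    [0,0,0],
    [0,0,0]
  ],
  "spin": [0,0,0,0,0,0,0,0],
  "gripper": [-1,-1,-1,-1,-1,-1,-1,-1]
}}

```text
t: 17.35
tool_pos: [457.3, 292.1, 202.9]
eef_rot: [[0.799, -0.601, -0.0], [-0.601, -0.799, 0.0], [-0.0, -0.0, -1.0]]
contact_force: [-0.4, -1.4, 3.0]
finger_gap: 0.2
grip_force: 1.1
```

Call:
{"fn": "arm_command", "kwargs": {
  "delta_pos": [
    [0,-0.05,0],
    [0,-0.05,0],
    [0,0,0],
    [0,0,0],
    [0,0,0],
    [0,0,0],
    [0,0,0],
    [0,0,0]
  ],
  "spin": [0,0,0,0,0,0,0,0],
  "gripper": [-1,-1,-1,-1,-1,-1,-1,-1]
}}

```text
t: 18.15
tool_pos: [459.7, 295.3, 202.8]
eef_rot: [[0.799, -0.601, -0.0], [-0.601, -0.799, 0.0], [-0.0, -0.0, -1.0]]
contact_force: [-1.8, -1.1, 2.5]
finger_gap: -0.4
grip_force: 1.4
```

```bash
python3 -c "
from h import *
st();p=robot.read_state()['tool_pos'];print('n',.6*p[0]+.8*p[1],'l',-.8*p[0]+.6*p[1])
a=robot.capture('scene');cv2.imwrite('pics/sc6.png',a)
b=cv2.imread('pics/sc3.png')
# cap brightness inside bin, region of the last view
print(a[224:230,258:268].mean(2).round(),'\n',a[250:275:4,215:260:4].mean(2).round())"
```

```text
t 18.15 pos [459.72 295.32 202.85] yaw_y -126.9263816743575 F [-1.82 -1.08  2.5 ] gap -0.4008941411742765 1.4198658987879753 q [ 0.94 -0.1  -0.11 -0.   -1.57 -0.01]
n 512.0903401047618 l -190.5817173568394
[[70. 73. 74. 72. 73. 74. 77. 73. 70. 69.]
 [80. 80. 80. 79. 78. 75. 74. 73. 70. 70.]
 [82. 79. 75. 75. 73. 69. 68. 70. 74. 76.]
 [73. 72. 72. 69. 62. 65. 66. 74. 77. 76.]
 [68. 64. 67. 60. 62. 61. 66. 73. 75. 76.]
 [65. 62. 65. 62. 63. 62. 68. 73. 75. 74.]] 
 [[105. 104. 105. 104. 106.  82. 115.  92.  96. 101. 115. 119.]
 [104. 106. 104. 105. 101.  84.  84. 109.  94.  93.  89.  89.]
 [ 95.  89.  92. 114. 132. 131.  83.  84. 103.  89.  86. 100.]
 [129. 136. 134. 134. 134. 133. 126.  80.  86.  96.  92.  93.]
 [138. 135. 137. 133. 132. 135. 134. 120.  78. 100.  89.  86.]
 [135. 137. 133. 135. 137. 133. 135. 134. 110.  79. 105.  82.]
 [134. 138. 136. 134. 135. 134. 133. 134. 134.  92.  80. 117.]]
```

Call:
{"fn": "arm_command", "kwargs": {
  "delta_pos": [
    [0,-0.05,0],
    [0,-0.05,0],
    [0,0,0],
    [0,0,0],
    [0,0,0],
    [0,0,0],
    [0,0,0],
    [0,0,0]
  ],
  "spin": [0,0,0,0,0,0,0,0],
  "gripper": [-1,-1,-1,-1,-1,-1,-1,-1]
}}

```text
t: 19.0
tool_pos: [462.1, 298.5, 202.9]
eef_rot: [[0.799, -0.601, -0.0], [-0.601, -0.799, 0.0], [-0.0, -0.0, -1.0]]
contact_force: [-2.0, -2.9, 3.6]
finger_gap: -0.0
grip_force: 2.2
```

```bash
python3 -c "
from h import *
st();p=robot.read_state()['tool_pos'];print('n',.6*p[0]+.8*p[1])
a=robot.capture('scene');b=cv2.imread('pics/sc6.png')
d=cv2.absdiff(a,b).max(2);d=cv2.blur(d,(3,3));ys,xs=np.where(d>18);print(len(xs),[(x//8*8,y//8*8) for x,y in sorted(set((x//8*8,y//8*8) for x,y in zip(xs,ys)))][:40])
cv2.imwrite('pics/sc7.png',a)
print(b[222:230,205:220].mean(2).round(),a[222:230,205:220].mean(2).round())"
```

```text
t 19.0 pos [462.12 298.48 202.93] yaw_y -126.9291779216063 F [-2.05 -2.86  3.57] gap -0.000671725396623612 2.20548402518034 q [ 0.94 -0.09 -0.1  -0.   -1.57 -0.01]
n 516.0542161858268
890 [(np.int64(200), np.int64(216)), (np.int64(200), np.int64(224)), (np.int64(200), np.int64(256)), (np.int64(200), np.int64(264)), (np.int64(200), np.int64(272)), (np.int64(208), np.int64(216)), (np.int64(208), np.int64(224)), (np.int64(208), np.int64(256)), (np.int64(208), np.int64(264)), (np.int64(208), np.int64(272)), (np.int64(216), np.int64(128)), (np.int64(216), np.int64(136)), (np.int64(216), np.int64(184)), (np.int64(216), np.int64(192)), (np.int64(216), np.int64(216)), (np.int64(216), np.int64(224)), (np.int64(216), np.int64(256)), (np.int64(216), np.int64(264)), (np.int64(216), np.int64(272)), (np.int64(224), np.int64(128)), (np.int64(224), np.int64(136)), (np.int64(224), np.int64(168)), (np.int64(224), np.int64(176)), (np.int64(224), np.int64(184)), (np.int64(224), np.int64(192)), (np.int64(224), np.int64(200)), (np.int64(224), np.int64(224)), (np.int64(224), np.int64(256)), (np.int64(224),
[... 950 characters left out ...]
 168. 159. 146. 141. 135. 130. 122. 115. 112. 111.
  106.]] [[106. 107. 106. 106. 106. 105. 105. 105. 107. 105. 104. 105. 107. 108.
  106.]
 [106. 106. 104. 104. 107. 108. 108. 106. 105. 106. 107. 105. 107. 109.
  105.]
 [110. 105. 108. 108. 105. 106. 105. 105. 106. 104. 107. 104. 106. 107.
  103.]
 [117. 107. 106. 106. 106. 106. 108. 109. 108. 106. 108. 106. 107. 107.
  101.]
 [134. 115. 106. 106. 106. 107. 107. 110. 112. 116. 120. 124. 125. 116.
  109.]
 [146. 134. 118. 114. 117. 119. 126. 128. 138. 141. 148. 156. 153. 134.
  121.]
 [138. 155. 141. 138. 141. 145. 152. 157. 159. 155. 147. 141. 133. 120.
  113.]
 [133. 143. 153. 155. 150. 143. 141. 137. 132. 127. 119. 116. 113. 109.
  107.]]
```

The caps left the bin and the image changed in the tray region. I'll back off and lift clear.

Call:
{"fn": "arm_command", "kwargs": {
  "delta_pos": [
    [0,0.1,0],
    [0,0.2,0],
    [0,0.4,0],
    [0,0.5,0],
    [0,0.5,0],
    [0,0.5,0],
    [0,0.3,0],
    [0,0,0]
  ],
  "spin": [0,0,0,0,0,0,0,0],
  "gripper": [-1,-1,-1,-1,-1,-1,-1,-1]
}}

```text
t: 19.85
tool_pos: [401.5, 218.2, 203.1]
eef_rot: [[0.799, -0.601, 0.001], [-0.601, -0.799, 0.002], [-0.001, -0.002, -1.0]]
contact_force: [0.5, 1.1, 0.3]
finger_gap: 0.2
grip_force: 0.0
```

Call:
{"fn": "arm_command", "kwargs": {
  "delta_pos": [
    [-0.1,0.2,-0.3],
    [-0.1,0.3,-0.5],
    [0,0.3,-0.6],
    [0,0.3,-0.6],
    [0,0.2,-0.6],
    [0,0,-0.5],
    [0,0,-0.3],
    [0,0,0]
  ],
  "spin": [0,0,0,0,0,0,0,0],
  "gripper": [-1,-1,-1,-1,-1,-1,-1,-1]
}}

```text
t: 20.65
tool_pos: [364.7, 182.3, 340.5]
eef_rot: [[0.799, -0.601, 0.002], [-0.601, -0.799, 0.002], [0.0, -0.003, -1.0]]
contact_force: [-0.5, -0.0, 0.1]
finger_gap: 0.1
grip_force: 0.0
```

Call:
{"fn": "arm_command", "kwargs": {
  "delta_pos": [
    [0.5,0,0],
    [0.9,0,0],
    [0.9,0,0],
    [0.9,0,0],
    [0.9,0,0],
    [0.9,0,0],
    [0.5,0,0],
    [0,0,0]
  ],
  "spin": [0,0,0,0,0,0,0,0],
  "gripper": [-1,-1,-1,-1,-1,-1,-1,-1]
}}

```text
t: 21.45
tool_pos: [541.5, 48.4, 335.7]
eef_rot: [[0.798, -0.603, -0.005], [-0.603, -0.798, -0.002], [-0.003, 0.004, -1.0]]
contact_force: [0.4, -0.2, -0.8]
finger_gap: -0.3
grip_force: 0.0
```

Run:
```python
from h import *
st()
a=robot.capture('scene');b=robot.capture('top');cv2.imwrite('pics/sc8.png',a);cv2.imwrite('pics/tp8.png',b)
o=cv2.imread('pics/sc6.png')
# bin edges shift between after-hang and now, left wall/strip patch template
T=o[196:222,185:232];R=cv2.matchTemplate(a[186:232,175:242],T,cv2.TM_CCOEFF_NORMED);print("bin shift",np.array(cv2.minMaxLoc(R)[3])-10,R.max())
print("in bin",b[175:200:3,165:205:3].mean(2).round())
d=cv2.blur(cv2.absdiff(a,o).max(2),(3,3));print("tray zone scene\n",a[250:285:3,205:262:3].mean(2).round())
t0=cv2.imread('pics/top0.png')
d=cv2.blur(cv2.absdiff(b,t0).max(2),(3,3))>30;n,l,s,c=cv2.connectedComponentsWithStats(d.astype(np.uint8))
print([(s[i].tolist()) for i in range(1,n) if s[i,4]>25])
```

```text
t 21.45 pos [541.45  48.42 335.67] yaw_y -127.08367774275197 F [ 0.44 -0.21 -0.79] gap -0.2976206253855496 0.0 q [ 0.46 -0.07  0.17 -0.   -1.81  0.46]
bin shift [0 0] 0.9354128
in bin [[ 86.  84.  81.  78.  94. 121. 128. 130. 134. 139. 142. 146. 149. 151.]
 [ 79.  77.  73.  70.  95. 112. 125. 129. 133. 137. 141. 145. 148. 150.]
 [ 66.  68.  63.  59.  84. 103. 118. 127. 130. 135. 139. 144. 146. 149.]
 [ 60.  55.  54.  50.  72.  89. 106. 120. 129. 133. 137. 142. 145. 148.]
 [ 77.  46.  75. 110. 115.  84.  93. 107. 121. 130. 136. 140. 143. 146.]
 [120.  95. 119. 118. 118. 121.  86.  99. 110. 122. 132. 137. 141. 144.]
 [107. 140. 139. 119. 130. 158. 158.  97. 104. 113. 123. 133. 140. 142.]
 [114. 123. 193. 160. 157. 159. 241. 121. 100. 106. 112. 122. 134. 141.]
 [155. 159. 167. 225. 194. 158. 219. 157.  78. 101. 107. 114. 128. 138.]]
tray zone scene
 [[128. 121. 106. 104. 105. 105. 105. 106. 106. 104.  82. 117.  94.  92.
   97.  96. 110. 118. 120.]
 [122. 121. 105. 104. 104. 104. 105. 104. 104. 101.  82.  81. 114.  95.
   95.  94.  93.  90.  89.]
 [121. 122. 104. 105. 105. 102.  99.  91.
[... 560 characters left out ...]
[113. 151. 183. 173. 175. 180. 188. 140. 133. 119. 126. 132. 134. 133.
  134. 110.  82.  79. 118.]
 [119. 138. 161. 156. 141. 126. 121. 133. 132. 132. 134. 133. 134. 133.
  134. 133. 111. 113.  95.]
 [113. 134. 135. 133. 131. 127. 134. 133. 132. 132. 135. 132. 134. 128.
  105.  89.  82.  79.  78.]
 [113. 134. 134. 134. 132. 134. 134. 134. 133. 132. 122. 103.  85.  84.
   83.  81.  80.  78.  80.]]
[[139, 33, 421, 387, 36743], [353, 157, 46, 49, 1225], [360, 196, 13, 14, 108], [268, 214, 8, 15, 31], [281, 243, 7, 11, 43], [292, 263, 10, 19, 53], [542, 305, 18, 17, 158], [546, 328, 14, 15, 141], [462, 337, 52, 54, 1389], [462, 343, 98, 77, 1392], [412, 385, 41, 35, 875], [326, 403, 23, 17, 81]]
```

Call:
{"fn": "arm_command", "kwargs": {
  "delta_pos": [
    [0.1,0.5,0],
    [0.2,0.9,0],
    [0.2,0.9,0],
    [0.2,0.9,0],
    [0.2,0.9,0],
    [0.2,0.9,0],
    [0.2,0.9,0],
    [0.2,0.9,0]
  ],
  "spin": [0,0,0,0,0,0,0,0],
  "gripper": [-1,-1,-1,-1,-1,-1,-1,-1]
}}

```text
t: 22.35
tool_pos: [423.2, -204.6, 339.4]
eef_rot: [[0.8, -0.6, 0.002], [-0.6, -0.8, 0.0], [0.001, -0.001, -1.0]]
contact_force: [0.5, -0.6, -0.3]
finger_gap: 0.1
grip_force: 0.0
```

Call:
{"fn": "arm_command", "kwargs": {
  "delta_pos": [
    [0.2,0.9,0],
    [0.2,0.9,0],
    [0.2,0.9,0],
    [0.2,0.9,0],
    [0.2,0.9,0],
    [0.1,0.5,0],
    [0,0,0],
    [0,0,0]
  ],
  "spin": [0,0,0,0,0,0,0,0],
  "gripper": [-1,-1,-1,-1,-1,-1,-1,-1]
}}

```text
t: 23.15
tool_pos: [339.3, -389.7, 339.1]
eef_rot: [[0.799, -0.601, 0.001], [-0.601, -0.799, -0.0], [0.0, -0.0, -1.0]]
contact_force: [-0.5, 0.5, -0.3]
finger_gap: 0.1
grip_force: 0.0
```

Run:
```python
from h import *
st()
a=robot.capture('scene');b=robot.capture('top');cv2.imwrite('pics/sc9.png',a);cv2.imwrite('pics/tp9.png',b)
t0=cv2.imread('pics/top0.png')
d=cv2.blur(cv2.absdiff(b,t0).max(2),(3,3))>30;n,l,s,c=cv2.connectedComponentsWithStats(d.astype(np.uint8))
print([(s[i].tolist()) for i in range(1,n) if s[i,4]>25])
s0=cv2.imread('pics/scene0.png');d=cv2.blur(cv2.absdiff(a,s0).max(2),(3,3))>30;n,l,s,c=cv2.connectedComponentsWithStats(d.astype(np.uint8))
print([(s[i].tolist()) for i in range(1,n) if s[i,4]>25])
N=np.array([.6,.8]);L=np.array([-.8,.6]);O=602*N-190.5*L
O=602*N+(-190.5)*L
# white caps seen in the scene, rays on z=26
m=a.min(2)>150
for c in comps(a,m,(190,245,65,50))[:6]:
    if cv2.contourArea(c)>6:
        (u,v),(w,h),_=cv2.minAreaRect(c);p=onz("scene",(u,v),26)[:2]-O;print("white sc",cv2.contourArea(c),(u,v),w,h,"station",p@N,p@L)
for c in comps(b,b.min(2)>185,(150,140,95,110))[:6]:
    if cv2.contourArea(c)>6: (u,v),(w,h),_=cv2.minAreaRect(c);print("top white",cv2.contourArea(c),u,v,w,h)
# handle upright / rim predictions
for nm,p in (("handle",(0,0,263)),("tab",(-84,0,208)),("strip",(63,0,181))):
    w=O+p[0]*N; print(nm,proj("scene",[*w,p[2]]),proj("top",[*w,p[2]]))
```

```text
t 23.15 pos [ 339.35 -389.74  339.1 ] yaw_y -126.94191276758201 F [-0.45  0.47 -0.28] gap 0.08286997324724875 0.0 q [-0.46 -0.14  0.11 -0.   -1.82  1.39]
[[352, 113, 208, 307, 21480], [353, 157, 46, 49, 1217], [550, 156, 10, 10, 74], [156, 159, 48, 35, 726], [171, 173, 53, 46, 1130], [360, 196, 13, 14, 109], [455, 209, 37, 38, 681], [414, 253, 58, 96, 1637], [542, 305, 18, 17, 161], [234, 324, 117, 96, 6463], [546, 328, 14, 15, 143], [411, 336, 5, 7, 26], [462, 337, 52, 54, 1401], [462, 343, 98, 77, 1378], [401, 348, 11, 11, 81], [331, 414, 13, 6, 59]]
[[299, 0, 81, 46, 2359], [388, 24, 53, 43, 887], [416, 46, 10, 6, 26], [382, 67, 36, 18, 445], [427, 66, 15, 12, 64], [454, 67, 12, 5, 35], [346, 68, 20, 38, 399], [470, 71, 16, 12, 110], [429, 85, 10, 9, 36], [425, 105, 54, 56, 1014], [420, 110, 13, 17, 129], [370, 115, 12, 28, 166], [397, 139, 8, 5, 29], [433, 163, 8, 18, 86], [395, 165, 8, 5, 31], [275, 166, 13, 12, 75], [267, 171, 8, 7, 30], [262, 178, 34, 34, 600], [429, 181, 8, 5, 29], [192, 193, 51, 59, 1203], [361, 196, 13, 46, 351], [239, 210, 5, 8, 31], [442, 221, 17, 15, 133
[... 226 characters left out ...]
.0 station -26.948809067667078 -152.21458303002595
top white 393.0 208.27838134765625 205.12371826171875 30.663454055786133 21.931476593017578
top white 390.0 166.2131805419922 171.2527313232422 12.458086967468262 51.50387954711914
top white 234.0 236.2000274658203 175.39999389648438 13.416407585144043 24.149532318115234
top white 143.0 183.8896484375 191.12411499023438 12.789005279541016 26.574556350708008
top white 120.5 158.3235321044922 217.2058868408203 13.719886779785156 14.74887752532959
top white 23.0 199.13461303710938 173.326904296875 12.191104888916016 2.631173849105835
handle [212.36 201.84] [172.97 174.4 ]
tab [240.2  212.94] [204.66 200.72]
strip [192.71 232.6 ] [162.16 167.95]
```

Run:
```python
from h import *
b=cv2.imread('pics/tp9.png');a=cv2.imread('pics/sc9.png')
N=np.array([.6,.8]);L=np.array([-.8,.6]);O=602*N-190.5*L
for z in (205,121,45): print(z,[proj("top",[*(O+x*N+y*L),z]).round().tolist() for x,y in((-41,43),(-41,-43),(41,-43),(41,43))])
print("top x from 160 step2");[print(y," ".join(f"{v:3d}" for v in b[y,160:232:2].min(1))) for y in range(166,230,2)]
print("scene x from 192 step2");[print(y," ".join(f"{v:3d}" for v in a[y,192:250:2].min(1))) for y in range(250,286,2)]
```

```text
205 [[180.0, 204.0], [203.0, 177.0], [177.0, 157.0], [155.0, 184.0]]
121 [[188.0, 210.0], [209.0, 185.0], [185.0, 167.0], [164.0, 191.0]]
45 [[194.0, 215.0], [213.0, 191.0], [191.0, 174.0], [171.0, 197.0]]
top x from 160 step2
166  79 147 211 206 206 205 187 117  86  70  63  76  68  40 136 127 103 143 155 155 155 152 138 107 141 109  45  31  30  30  31  31  30  29  31  31
168 142 206 206 205 206 200 128  88  76  63  76  73  40  68 107 150 137 143 157 153 154 153 153 143 115 121 112  70  32  31  31  31  31  31  32  34
170 206 207 206 205 206 144  89  75  63  74  76  42  57 100 106 100 143 209 209 166 152 152 152 153 149 122 113 139  78  37  32  32  32  34  46 100
172 205 206 207 209 151  91  79  60  72  77  48  49  96 116 129 128 102 147 205 212 172 151 151 153 152 150 133 108 124  92  42  34  49 100 164 210
174 207 208 202 155  94  83  65  70  79  52  45  90 114 115 117 130 135 107 119 198 218 190 154 152 152 154 152 140 105 127 106  98 168 210 227 233
176 206 209 171  98  84  68  69  79  58  40  89 114 116 115 116 118 141 141 113 109 172 218 186 153 153 154 152 151 144 119 113 169 2
[... 5345 characters left out ...]
  83  86  89 126 148 164 181 172 169 170 176 188 172 138 132 125 118 115 123 125 125 127 125 125 124
276  76  78  83  85  84  85  94 120 145 168 170 158 147 135 128 125 122 124 122 121 118 122 126 125 123 125 126 125 125
278  76  76  81  82  83  85  89 120 127 132 138 145 140 130 124 117 121 125 124 125 123 123 127 125 124 122 125 124 125
280  75  78  82  83  81  87  88 121 123 126 126 125 126 125 123 123 126 126 126 126 124 124 126 121 125 121 122 108  96
282  75  77  82  82  81  83  87 121 125 126 125 126 125 126 125 123 124 124 125 124 125 125 123 122 101  91  82  79  79
284  78  77  82  84  82  81  87 121 122 123 126 132 128 124 126 127 123 127 123 125 111  96  87  81  75  76  76  76  75
```

All three caps lie in the tray: two in front of the bin and one seen through the open bin. The rim corners match the predicted hung position. I'll hand in now.

```bash
python3 -c "
from station import robot
print(robot.hand_in())"
```

```text
the job is handed in; nothing more can be done
None
```

The job is handed in: camera measurements show the empty bin hanging squarely on the cleat with its floor open and all three end caps in the tray, about 23 s into the 48 s limit; no verdict came back.

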